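# Unscrew the red-gripped tea jar lid

### The arm

A 6-joint arm with a two-finger parallel gripper is mounted at the origin on the work surface. World frame = base frame: x ahead of the robot, y to its left, z up, the work surface at z = 0. Lengths are in m, angles in rad, forces in N, time in s.
With the tool pointing down it reaches from about 0.3 to 0.775 m from the base axis. Payload 14.6 kg.
Tool frame: the origin (TCP) lies at the very end of the fingers, on their centre line; the grasp point (between the pads) lies 19 mm behind it (bot.pinch_z is the distance from the TCP to the grasp point, in m); z points along the fingers, y is the line along which they close (so a half turn about z gives the same grasp; the last joint's range is limited). The gripper opens to 85 mm and grips with 20 to 120 N. Pads are 22 mm wide; open, the fingers measure 114 mm over their backs; the gripper's body (76 mm by 85 mm) begins 54 mm behind the grasp point. The pads swing forward as they close: fully open they stand 13 mm farther back than shut.
Start: joints at [-1.185, 0.3, 1.521, -0, 1.321, -0.067], TCP at [0.241, -0.495, 0.231] pointing down, gripper open.
Joint ranges: [-3.03, 3.03], [-0.79, 2.21], [0.23, 2.52], [-1.04, 4.18], [0, 3.07], [-2.55, 2.55]. Speed limits (rad/s): [2.22, 2.22, 2.57, 3.14, 3.14, 3.14].

### API

Orientations are given as a unit quaternion [w, x, y, z].
In Python, from station import bot gives the robot as it stands. The module is installed in compiled form; this text tells all that it offers. Calls block until the motion is done:
- bot.move_to(position, orientation): joint-space move of the TCP to a pose.
- bot.servo_line(position, attitude=None, feed=0.15, guard=None): straight line of the TCP; attitude=None keeps the orientation; feed is the mean speed in m/s. With guard (N) it stops when the force on the tool has changed by that much, and returns True; else False.
- bot.move_j(angles): joint-space move.
- bot.command_gripper(opening, f_grip=None): finger opening in m; f_grip is the grip in N (None keeps the last); returns when the fingers have stopped.
- bot.pause(seconds).
- bot.ik(position, orientation): joint angles nearest the present ones, or None.
- bot.observe(): the state.
- bot.snapshot(name): name is "scene" or "top" or "wrist"; returns a dict with "image" (480x640x3 uint8, red, green, blue), "depth" (480x640 float32, m along the optical axis (not along the pixel's ray), 0 where there is no reading), "K" (3x3 intrinsics, pixels), "D" ([k1, k2, p1, p2, k3] as OpenCV has them; the pictures are not rectified), "world_from_camera" (4x4, takes a point from camera to world coordinates); the wrist camera has in their place "hand_eye" (4x4, takes a point from camera to tool coordinates, whose origin is the TCP and whose axes are the flange's). Camera axes: x right, y up, looking along -z (the intrinsics and any distortion apply to the point x, -y, -z); pixel columns grow to the right and rows downward; lengths in m; the calibration is good to about 2 mm. A picture is of the moment at which its call begins: read the wrist's pose just before it.
A pose or a line that the arm cannot do raises bot.MotionError and nothing moves.
- bot.finish_job(): hands the job in; it is judged then, once.
The state is a dict: "time_s": time; "q": joint angles; "qd": joint speeds; "joint_efforts": joint torques, N m; "position": TCP position; "ee_rot": TCP orientation; "force": force on the tool from outside, world axes, zero at the start; "ft_torque": the same for the moment, N m; "opening": finger opening in m; "grasp_force": force on a finger pad.
Only numpy, scipy, OpenCV 4.12 (cv2) and the standard library are available. Lean on these libraries where they do the work, as an engineer would, in place of code of your own. Each camera call takes 0.05 s, during which the arm holds its last target. There are 200 camera calls.

### The job

Open the tea jar that has the red lid grip: unscrew its lid counter-clockwise until the thread lets go, lift it straight off, and lower it gently, right way up, on to the middle of the round cork mat. Leave the blue-gripped jar shut.

Things in the scene. Friction and masses are not known exactly. Their poses are not given: they have to be found in the camera images.
- red_grip (a point): Centre of the red bar on the loose lid to open: 66 mm long (x), 18 thick (y), 34 high (z up), standing on the flat top of a round steel lid 84 mm wide and 20 high, 0.14 kg. The lid's underside is 37 mm below this point, its flat top 17 mm below. Held down until turned 53 deg counter-clockwise from tight, free at 56 to 145, stop at 149; a turn of about 75 deg (1.3 rad) from the start frees it.
- red_jar: White ceramic tea jar with a red band, under the red-barred lid: 104 mm wide, neck rim 100 mm high, heavy, cannot move. Origin: centre of its underside, z up; x is the bar's direction when fully tight. The lid starts 0 to 12 deg loose, turns easily, does not rise as it turns, has 1 to 3 mm of play, red bar centre 121 mm above the counter. Once freed, raise it over 20 mm to clear the neck.
- mat: Round cork mat, 144 mm across, 6 mm thick, fixed flat on the counter. Origin at the centre of its underside; with the lid lying on it the red bar's centre is 43 mm above this origin. The lid should be let go when it rests on the mat or only just above it.
- blue_grip (a point): Centre of the blue bar on the lid of a second jar of the same make and size, with a blue band; not to be opened. Axes and sizes as for the red one.
There are look-alikes about, which are no part of the job. Several things look just like the mat: the one meant starts farthest from the robot's base.

How it is judged:
By the outcome, as a careful person would: the job done as asked, in the order asked, and still so for the second after the job is handed in, with the robot touching nothing.
It also fails if it takes over 43 s, if anything falls off the work surface, if the arm or the gripper's body presses on something with over 40 N, if the wrist force passes 120 N, or if a joint passes its speed limit or range.

## Working session

There is one attempt and no reset: what is moved stays moved. The work goes in short steps, each a Python script; the robot and the scene stay as the last script left them, time stands still between calls to the robot, and variables do not carry over. Pictures are saved under pics/ and viewed, at most 10 in all, crops included, and the job is handed in when it is done.

```bash
mkdir -p pics
cat > h.py <<'E'
import numpy as np, cv2
from station import bot
def snap(n):
    s=bot.snapshot(n); 
    return s
def world(s,T=None):
    """HxWx3 world points from depth"""
    h,w=s["depth"].shape; u,v=np.meshgrid(np.arange(w),np.arange(h))
    p=np.stack([u,v],-1).reshape(-1,1,2).astype(np.float64)
    n=cv2.undistortPoints(p,np.array(s["K"],float),np.array(s["D"],float)).reshape(h,w,2)
    d=s["depth"].astype(float)
    P=np.stack([n[...,0]*d,-n[...,1]*d,-d],-1)
    T=np.array(s["world_from_camera"]) if T is None else T
    return P@T[:3,:3].T+T[:3,3]
E
python3 - <<'E'
from h import *
import pickle
for n in ("scene","top"):
    s=snap(n); pickle.dump(s,open(n+".pkl","wb")); cv2.imwrite(f"pics/{n}1.png",s["image"][...,::-1])
    W=world(s); np.save(n+"W.npy",W)
    hsv=cv2.cvtColor(s["image"],cv2.COLOR_RGB2HSV); ok=s["depth"]>0
    print(n, np.array(s["world_from_camera"])[:3,3], s["D"])
    for c,m in (("red",((hsv[...,0]<8)|(hsv[...,0]>172))),("blue",(hsv[...,0]>100)&(hsv[...,0]<130))):
        m=(m&(hsv[...,1]>120)&(hsv[...,2]>60)).astype(np.uint8)
        k,l,st,ce=cv2.connectedComponentsWithStats(m)
        for i in range(1,k):
            if st[i,4]>40:
                q=W[(l==i)&ok]
                print(c,st[i],ce[i].round(), np.median(q,0).round(3) if len(q) else None, q.min(0).round(3),q.max(0).round(3))
E
```

```text
scene [1.1971287  0.11950578 0.58362963] [-0.12459853  0.          0.          0.          0.        ]
red [162 232  17  40 517] [170. 252.] [ 0.608 -0.2    0.135] [ 0.364 -0.327 -0.002] [ 0.626 -0.189  0.141]
red [150 294  60  25 229] [184. 311.] [ 0.633 -0.177  0.036] [ 0.583 -0.239  0.03 ] [ 0.645 -0.154  0.041]
red [289 366  28  30 585] [303. 380.] [0.72  0.026 0.024] [0.671 0.004 0.   ] [0.733 0.043 0.037]
blue [  0 120  24  46 800] [  9. 141.] [-0.295 -1.26  -0.143] [-0.364 -1.332 -0.206] [-0.213 -1.247 -0.08 ]
blue [459 247  17  41 383] [467. 265.] [0.562 0.239 0.138] [0.517 0.228 0.108] [0.58  0.249 0.141]
blue [436 323  52  13 128] [463. 331.] [0.593 0.247 0.035] [0.567 0.207 0.03 ] [0.599 0.286 0.042]
top [0.40671185 0.01683036 0.77903118] [-0.00175551  0.          0.          0.          0.        ]
red [308 101  23  23 410] [319. 112.] [0.708 0.022 0.024] [0.692 0.003 0.014] [0.73  0.041 0.037]
red [459 146  28  47 769] [472. 169.] [ 0.589 -0.204  0.136] [ 0.558 -0.223  0.11 ] [ 0.622 -0.19   0.14 ]
blue [363  63  39  40 931] [384.  85.] [ 0.765 -0.091  0.011] [ 0.719 -0.114  0.   ] [ 0.788 -0.049  0.055]
blue [158 165  13  48 558] [164. 188.] [0.544 0.236 0.137] [0.513 0.227 0.118] [0.577 0.247 0.14 ]
```

View pics/top1.png

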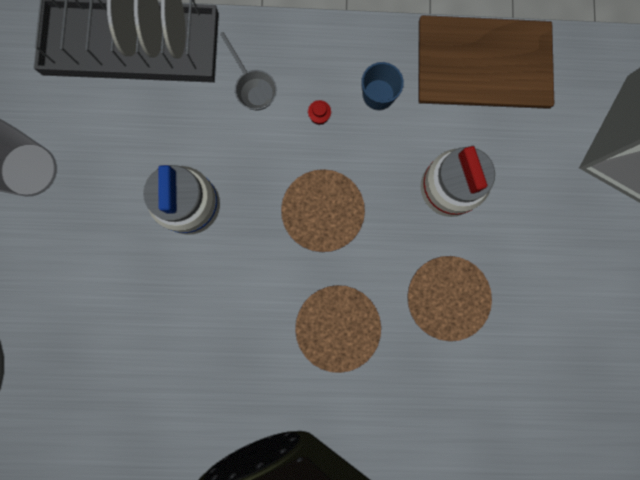

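View pics/scene1.png

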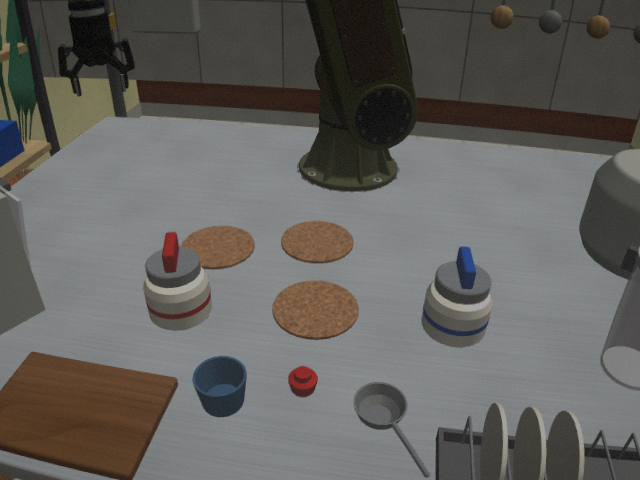

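The top view shows the red bar at (472,169), the blue bar at (165,188), and mats at (323,210), (338,328) and (449,298). The scene view shows the same layout, and the mat at (315,308) is the candidate for farthest from the base. Next I'll fit the poses in both views.

```bash
python3 - <<'E'
from h import *
import pickle
for n in ("top","scene"):
    s=pickle.load(open(n+".pkl","rb")); W=np.load(n+"W.npy")
    hsv=cv2.cvtColor(s["image"],cv2.COLOR_RGB2HSV); ok=s["depth"]>0
    H,S,V=cv2.split(hsv)
    red=((H<8)|(H>172))&(S>120)&ok
    near=np.hypot(W[...,0]-.588,W[...,1]+.205)<.07
    q=W[red&near&(W[...,2]>.134)]
    r=cv2.minAreaRect((q[:,:2]*1000).astype(np.float32)); print(n,"bar top",len(q),r,np.median(q[:,2]))
    c,e,_=(lambda a:(a.mean(0),*np.linalg.eigh(np.cov(a.T))[:2]))(q[:,:2]); print("  mean",c,"dir",_ if False else np.linalg.eigh(np.cov(q[:,:2].T))[1][:,1])
    lid=near&ok&(S<60)&(abs(W[...,2]-.104)<.004); q=W[lid]
    if len(q)>20:
        print("  lid circle",cv2.minEnclosingCircle((q[:,:2]*1000).astype(np.float32)),np.median(q[:,2]))
    m=((H>5)&(H<20)&(S>80)&ok&(abs(W[...,2]-.006)<.012)&(W[...,0]<.66)&(W[...,0]>.2)).astype(np.uint8)
    m=cv2.morphologyEx(m,cv2.MORPH_OPEN,np.ones((3,3)))
    k,l,st,ce=cv2.connectedComponentsWithStats(m)
    for i in range(1,k):
        if st[i,4]>500:
            q=W[l==i]; (c,r)=cv2.minEnclosingCircle((q[:,:2]*1000).astype(np.float32))
            print("  mat",ce[i].round(),c,r,q[:,:2].mean(0),np.median(q[:,2]),"dist",np.hypot(*c))
from scipy.spatial.transform import Rotation as R
print(bot.observe()["ee_rot"], bot.observe()["position"], bot.observe()["force"])
def quat(yaw): # tool y along yaw+90, pointing down
    q=(R.from_euler("z",yaw)*R.from_euler("x",np.pi)).as_quat(); return [q[3],*q[:3]]
for d in range(-180,181,15):
    a=bot.ik([.588,-.205,.108],quat(np.radians(d))); print(d,None if a is None else np.round(a,2))
s=snap("wrist"); print(np.round(s["hand_eye"],3))
E
cat >> h.py <<'E'
from scipy.spatial.transform import Rotation as R
def quat(yaw): # tool x along yaw (rad), pointing down
    q=(R.from_euler("z",yaw)*R.from_euler("x",np.pi)).as_quat(); return [q[3],*q[:3]]
E
```

```text
top bar top 487 ((590.18798828125, -206.6908416748047), (63.92949295043945, 17.934066772460938), 18.234668731689453) 0.1370081194109729
  mean [ 0.5898748  -0.20676354] dir [-0.95119543 -0.30858913]
  lid circle ((590.7490234375, -207.503173828125), 42.22413635253906) 0.10333512964359781
  mat [323. 210.] (543.4041748046875, 10.808303833007812) 70.75728607177734 [0.54273904 0.01087782] 0.005399679215970399 dist 543.5116527057262
  mat [449. 298.] (399.8427734375, -207.57493591308594) 71.0284652709961 [ 0.39997542 -0.20727809] 0.005240490885232207 dist 450.5125941519434
  mat [338. 328.] (345.2807922363281, -20.94584846496582) 70.48707580566406 [ 0.34468143 -0.02047838] 0.0052214067311427415 dist 345.91553023139
scene bar top 269 ((591.5074462890625, -205.86587524414062), (66.4425048828125, 16.431407928466797), 18.034589767456055) 0.1378034819754942
  mean [ 0.59586222 -0.20405516] dir [-0.95281113 -0.30356373]
  lid circle ((592.6201782226562, -206.58645629882812), 42.377201080322266) 0.10433086797210722
  mat [317. 242.] (341.2384948730469, -19.743215560913086) 77.94332885742188 [ 0
[... 840 characters left out ...]
[-0.39  0.58  1.42 -0.    1.14  1.44]
0 [-0.39  0.58  1.42 -0.    1.14  1.18]
15 [-0.39  0.58  1.42 -0.    1.14  0.91]
30 [-0.39  0.58  1.42 -0.    1.14  0.65]
45 [-0.39  0.58  1.42 -0.    1.14  0.39]
60 [-0.39  0.58  1.42 -0.    1.14  0.13]
75 [-0.39  0.58  1.42 -0.    1.14 -0.13]
90 [-0.39  0.58  1.42  0.    1.14 -0.39]
105 [-0.39  0.58  1.42  0.    1.14 -0.66]
120 [-0.39  0.58  1.42  0.    1.14 -0.92]
135 [-0.39  0.58  1.42  0.    1.14 -1.18]
150 [-0.39  0.58  1.42  0.    1.14 -1.44]
165 [-0.39  0.58  1.42  0.    1.14 -1.7 ]
180 [-0.39  0.58  1.42  0.    1.14 -1.97]
[[-0.001  0.948  0.317  0.082]
 [ 1.     0.001  0.001 -0.   ]
 [ 0.     0.317 -0.948 -0.143]
 [ 0.     0.     0.     1.   ]]
```

Both views agree. The red bar is at (0.591, -0.206) with yaw 18°, its top is at 0.138 and the lid top at 0.104. The target mat is at (0.544, 0.012), 0.544 m from the base. I'll move above the bar and check with the wrist camera.

Run:
```python
from h import *
y=np.radians(18.1)
bot.move_to([.56,-.215,.25],quat(y)); o=bot.observe()
T=np.eye(4); w,*v=o["ee_rot"]; T[:3,:3]=R.from_quat([*v,w]).as_matrix(); T[:3,3]=o["position"]
s=snap("wrist"); cv2.imwrite("pics/w1.png",s["image"][...,::-1])
W=world(s,T@np.array(s["hand_eye"])); H,S,V=cv2.split(cv2.cvtColor(s["image"],cv2.COLOR_RGB2HSV))
m=((H<8)|(H>172))&(S>120)&(W[...,2]>.134)&(s["depth"]>0); q=W[m]
print(len(q),cv2.minAreaRect((q[:,:2]*1000).astype(np.float32)),np.median(q[:,2]))
m=(S<60)&(abs(W[...,2]-.104)<.004)&(s["depth"]>0)&(np.hypot(W[...,0]-.59,W[...,1]+.206)<.06); q=W[m]
print(len(q),cv2.minEnclosingCircle((q[:,:2]*1000).astype(np.float32)),np.median(q[:,2]))
print(o["time_s"],o["position"],o["force"],o["opening"])
```

```text
2523 ((585.505859375, -206.46290588378906), (74.34941101074219, 144.2369842529297), 19.344417572021484) 0.13784188901902839
6052 ((589.99169921875, -206.4024658203125), 42.0260009765625) 0.10385304312637211
1.7167 [ 0.5595795  -0.21586259  0.24994587] [-0.05682357 -0.64128759 -0.54535207] 0.0850943203960377
```

View pics/w1.png

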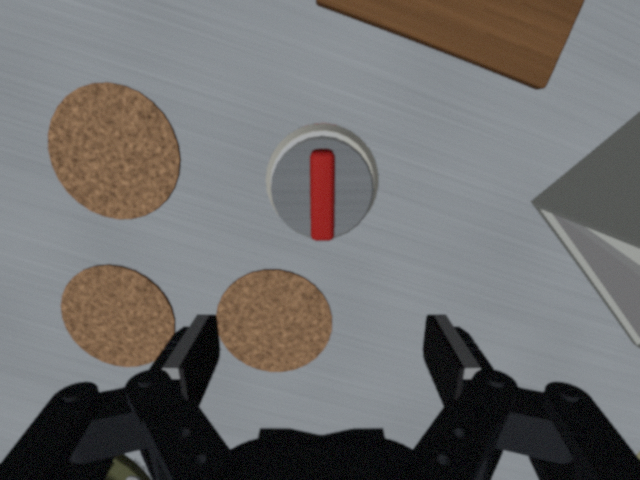

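The wrist view shows the red bar at (322,195), vertical in the image and so aligned with the tool. The lid centre is at (0.590, -0.206). I'll descend and grip.

Run:
```python
from h import *
q=quat(np.radians(18.1)); x,y=.5902,-.2066
bot.move_to([x,y,.17],q)
print(bot.servo_line([x,y,.1085],feed=.08,guard=8))
o=bot.observe(); print(o["position"],o["force"])
print(bot.command_gripper(0.0,50)); o=bot.observe(); print(o["time_s"],o["position"],o["force"],o["ft_torque"],o["opening"],o["grasp_force"],o["q"])
```

```text
False
[ 0.59045966 -0.20669942  0.10898963] [0.66636869 0.02450593 0.38129275]
False
3.7417 [ 0.59033345 -0.20666122  0.10873288] [0.38794548 0.72824688 2.55786346] [0.01369664 0.03368944 0.04406713] 0.017466561427256957 49.8302561044693 [-3.95286837e-01  5.82829216e-01  1.41312176e+00 -1.50537048e-05
  1.14513560e+00  8.59589019e-01]
```

Run:
```python
from h import *
x,y=.5902,-.2066
for d in (20,40,60,76):
    bot.move_to([x,y,.1085],quat(np.radians(18.1+d))); o=bot.observe()
    print(d,round(o["time_s"],2),np.round(o["position"],4),np.round(o["force"],1),np.round(o["ft_torque"],2),round(o["opening"],4),round(o["grasp_force"]),round(o["q"][5],3))
print("lift",bot.servo_line([x,y,.1125],feed=.02,guard=15)); o=bot.observe(); print(o["time_s"],o["position"],o["force"],o["opening"])
s=snap("scene"); cv2.imwrite("pics/s2.png",cv2.resize(s["image"][180:360,100:280,::-1],(540,540)))
```

```text
20 4.17 [ 0.5903 -0.2067  0.1087] [1.1 0.  3.7] [0.01 0.03 0.03] 0.0173 50 0.514
40 4.59 [ 0.5903 -0.2066  0.1087] [-1.   0.6  5. ] [0.04 0.02 0.08] 0.0174 50 0.168
60 5.02 [ 0.5903 -0.2066  0.1087] [ 0.4 -0.4  5.1] [-0.02  0.03  0.08] 0.0174 50 -0.181
76 5.39 [ 0.5903 -0.2066  0.1087] [-0.3  0.2  5.6] [0.   0.02 0.07] 0.0174 50 -0.461
lift False
5.7417 [ 0.59007943 -0.20650245  0.11225451] [ 0.51724218 -0.10642991 -0.75193846] 0.016874864517137097
```

View pics/s2.png

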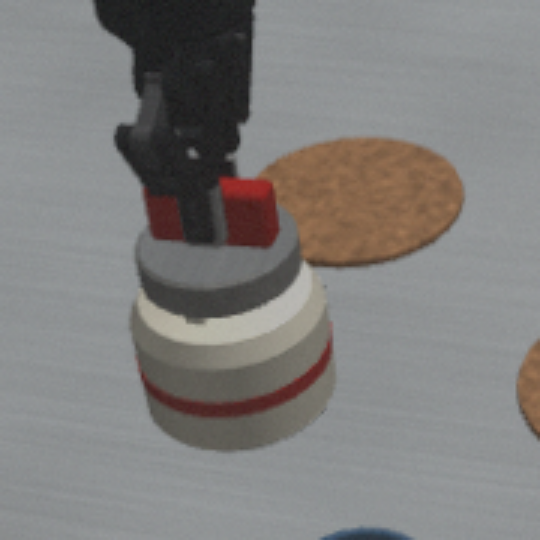

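The crop shows the lid turned about 76° and held by the fingers at (205,215). It lifted freely with no resistance. I'll lift it off and carry it to the mat.

Run:
```python
from h import *
x,y=.5902,-.2066; m=(.5438,.0115)
bot.servo_line([x,y,.19],feed=.1)
o=bot.observe(); print(o["force"],o["opening"],o["grasp_force"])
bot.servo_line([*m,.19],feed=.15); bot.servo_line([*m,.05],feed=.12); bot.pause(.3)
s=snap("scene"); cv2.imwrite("pics/s3.png",cv2.resize(s["image"][200:380,220:420,::-1],(600,540)))
W=world(s); H,S,V=cv2.split(cv2.cvtColor(s["image"],cv2.COLOR_RGB2HSV))
q=W[((H<8)|(H>172))&(S>120)&(s["depth"]>0)&(np.hypot(W[...,0]-m[0],W[...,1]-m[1])<.06)]
print(len(q),q.min(0),q.max(0)); o=bot.observe(); print(o["time_s"],o["position"],o["force"],o["opening"],o["grasp_force"])
```

```text
[ 0.06257519 -0.31865661 -1.4154888 ] 0.01732424139267479 49.283278584480286
504 [ 0.48943778 -0.02018374  0.04826487] [0.59403191 0.04437955 0.40525268]
10.0167 [0.54386296 0.01150678 0.05019475] [-0.46885413  0.45833603 -1.16286678] 0.01736746384159493 49.27920877933502
```

View pics/s3.png

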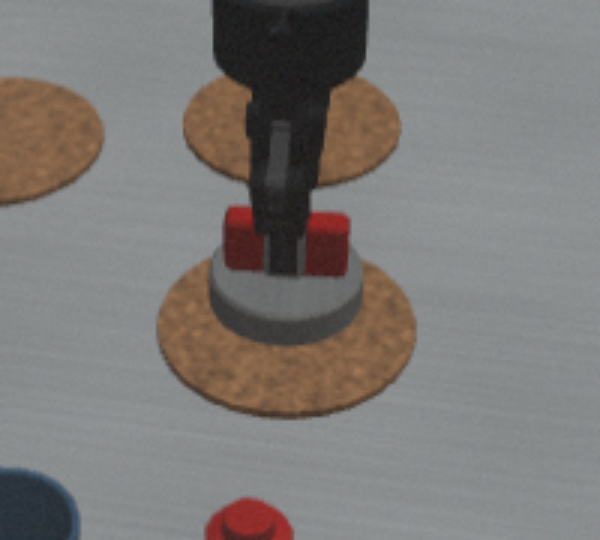

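The lid is level, held over the mat and centred on it at about (287,290) in the crop. I'll lower it under guard and release.

Run:
```python
from h import *
m=(.5438,.0115)
bot.servo_line([*m,.0345],feed=.05)
print(bot.servo_line([*m,.0285],feed=.008,guard=3)); o=bot.observe(); print(o["time_s"],o["position"],o["force"])
bot.command_gripper(.05); bot.pause(.2)
bot.servo_line([*m,.12],feed=.08); bot.move_to([.45,.0,.25],quat(np.radians(94.1))); 
bot.move_to([.3,-.3,.3],quat(np.radians(94.1))); bot.pause(.3)
for n in ("top","scene"):
    s=snap(n); cv2.imwrite(f"pics/{n}4.png",s["image"][...,::-1]); W=world(s); H,S,V=cv2.split(cv2.cvtColor(s["image"],cv2.COLOR_RGB2HSV))
    d=np.hypot(W[...,0]-m[0],W[...,1]-m[1])<.06; ok=s["depth"]>0
    q=W[((H<8)|(H>172))&(S>120)&ok&d&(W[...,2]>.055)]; print(len(q),cv2.minAreaRect((q[:,:2]*1000).astype(np.float32)),np.median(q[:,2]))
    q=W[(S<60)&ok&d&(abs(W[...,2]-.026)<.004)]; print(len(q),cv2.minEnclosingCircle((q[:,:2]*1000).astype(np.float32)),np.median(q[:,2]))
o=bot.observe(); print(o["time_s"],o["force"],o["opening"])
```

```text
True
11.0083 [0.54383056 0.01151001 0.03066024] [-1.49122541  0.44814982  5.9049714 ]
418 ((544.36767578125, 10.18968391418457), (16.982830047607422, 62.8516731262207), 4.187779426574707) 0.0588878109640496
1355 ((544.596435546875, 10.330676078796387), 41.907649993896484) 0.025280030513277207
319 ((546.9592895507812, 12.071149826049805), (16.026355743408203, 64.15232849121094), 5.8235087394714355) 0.06007056601361227
750 ((546.7437133789062, 12.229514122009277), 41.67304992675781) 0.026468886019508142
15.2667 [-0.04134358 -0.27785726 -0.01003893] 0.05022924698754389
```

View pics/scene4.png

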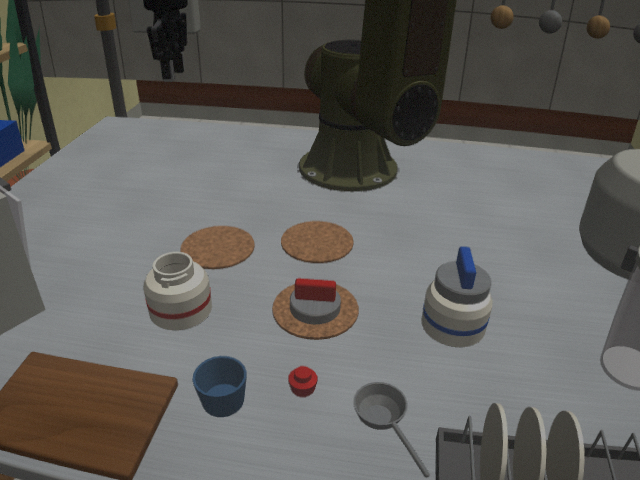

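The lid lies flat, right way up, in the middle of the far mat at (316,300). The red jar is open at (178,285), the blue jar is still shut, and the arm is clear.

```bash
python3 -c "
from station import bot
print(bot.finish_job())"
```

```text
the job is handed in; nothing more can be done
None
```

I unscrewed the red-gripped lid and set it down right way up, within about 3 mm of the middle of the farthest cork mat; the blue jar is still shut, and I handed the job in after about 15 s on the robot's clock.

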